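# Open the casement sample to its last stay hole

## Task

Open the window sample wide: lift its stay off the pin, push the sash out with it, and drop the last hole (the round one next to the knob) over the same pin until the stay lies flat on the pin's plate, then let go. Work gently and never force the stay down on the pin or the cill; leave the card house, the rule and the pencil cup where they are.

Things in the scene. Friction and masses are not known exactly. Their poses are not given: they have to be found in the camera images.
- cill: Fixed bottom part of a grey full-size casement window sample, cut off low: a bar 56 mm deep (x), 410 mm long (y), 45 mm high, with a 56 mm high jamb stub at its +y end. Origin on the table under the bar's middle (x from -34 to +22 mm). Its x points outdoors (the sash opens that way), z up. On it a 3 mm plate carries the pin, plate top at z = 48 mm. The sash (330 mm long, top of its rail 42 mm, glass and end stub up to 92 mm) hangs on the +y end outside the bar.
- pin_plate: Aluminium plate 66 x 30 x 3 mm fixed on the cill; origin mid upper face, at (-4, 15, 48) mm in the cill's frame; its x, the long way, is (0.6, -0.8) in the cill's x, y. The upright steel pin, 8 mm thick, top slightly bevelled, rises 14 mm from this face. It is clamped in an adjusting slot, anywhere up to 11 mm either way from the origin along x, 0 across; where is not told. It never moves.
- hinge_line (a point): Point on the sash's upright hinge axis, at (36, 165, 48) mm in the cill's frame.
- sash (a joint): Opening angle of the sash about the hinge axis, rad: 0 shut, positive outwards, up to 1.4. Starts at about 0.175. Stiff: stays where left (about 0.25 N m friction, plus 0.4 N m s/rad damping). With the last hole on the pin it reads about 0.72 to 0.86.
- stay: The stay: a flat aluminium bar 30 mm wide, 5 mm thick, 0.22 kg (varies), with a knob on its end. Origin at its pivot, on the bar's underside; x runs along the bar to the knob, z up. The pivot is held to the sash 270 mm from the hinge axis and swivels and tips freely there (ball joint, 48 mm above the table). Bar from x = -12 to 292 mm. Lying flat its underside is 48 mm above the table. It starts with the pin standing in its slot.
- slot (a point): Middle of the stay's oblong slot, on the underside, 145 mm from the pivot; slot 33 mm along the bar by 11 mm wide.
- hole_mid (a point): Middle of the stay's middle round hole, 11 mm wide, on the underside, 190 mm from the pivot. Not to be used.
- hole_last (a point): Middle of the stay's last round hole, 11 mm wide, on the underside, 235 mm from the pivot and 40 mm from the knob's axis. It must end over the pin.
- knob (a point): Grip point of the stay's upright dark steel knob, a cylinder 18 mm thick that rises 34 mm above the bar (39 mm above the underside), 275 mm from the pivot; this point is on its axis, 27 mm above the bar's underside, 12 mm below the knob's top.
- house: Bystander: small brown-card model house, 70 x 50 x 65 mm, origin under its middle. Leave it.
- rule: Bystander: aluminium rule lying flat, 30 x 200 x 5 mm, origin under its middle. Leave it.
- pencup: Bystander: black pencil cup, 72 mm wide, 85 mm high (pencils up to 140 mm), origin under its middle. Leave it.

How it is judged:
On the way, in this order (a step that is already met when the one before it is completed fails the run):
1. the stay's slot is lifted clear of the pin (z of slot in the frame of cill above 0.064 m), for 0.1 s.
2. the last hole is down over the pin, the stay flat on the plate (x of hole_last in the frame of pin_plate between -0.0125 and 0.0125 m and y of hole_last in the frame of pin_plate between -0.003 and 0.003 m and z of hole_last in the frame of pin_plate below 0.003 m), for 0.3 s.
At the end, for the whole second after the job is handed in: The pin is in the last hole and the stay lies on the plate: the hole's middle is within 12.5 mm of the plate's middle along the plate and 3 mm across it, and its underside less than 3 mm above the plate; stay and sash at rest, the knob released (all of step 2 and linear speed of stay below 0.02 m/s and velocity of joint sash between -0.05 and 0.05 rad/s); the robot touches nothing.
It fails at once if the stay is pressed on the pin, plate or cill with more than 25 N (contact force between stay and cill above 25 N).
It fails at once if the card house is shifted by more than 15 mm (distance of house from where it was at the start of the episode above 0.015 m).
It fails at once if the rule is shifted by more than 15 mm (distance of rule from where it was at the start of the episode above 0.015 m).
It fails at once if the pencil cup is shifted by more than 15 mm (distance of pencup from where it was at the start of the episode above 0.015 m).
It also fails if it takes over 72 s, if anything falls off the work surface, if the arm or the gripper's body presses on something with over 40 N, if the wrist force passes 120 N, or if a joint passes its speed limit or range.

## Robot

A 6-joint arm with a two-finger parallel gripper is mounted at the origin on the work surface. World frame = base frame: x ahead of the robot, y to its left, z up, the work surface at z = 0. Lengths are in m, angles in rad, forces in N, time in s.
With the tool pointing down it reaches from about 0.4 to 0.825 m from the base axis. Payload 7 kg.
Tool frame: the origin (TCP) lies on the mounting face of the last link; the fingertips stand 178 mm ahead of it and the grasp point (between the pads) lies 159 mm ahead of it; z points along the fingers, y is the direction in which the jaws open and shut (so a half turn about z gives the same grasp; the last joint's range is limited). The gripper opens to 88 mm and grips with 3 to 60 N. Pads are 19 mm wide; open, the fingers measure 130 mm over their backs; the gripper's body (78 mm by 193 mm) begins 47 mm behind the grasp point.
Start: joints at [1.422, 0.359, 0.012, 0, -1.224, -0.288], TCP at [0.286, 0.612, 0.405] pointing down, gripper open.
Joint ranges: [-3.07, 3.07], [-1.43, 2.12], [-1.02, 1.25], [-3.03, 1.67], [-3.05, -0], [-3.03, 3.03]. Speed limits (rad/s): [2.39, 2.39, 3.01, 3.14, 3.14, 3.14].

## Interface

Orientations are given as [roll, pitch, yaw] about the fixed x, y, z axes, in that order (R = Rz(yaw) Ry(pitch) Rx(roll)).
In Python, from station import * gives the robot as it stands.
- The arm moves only by the tool arm_command, never from a script. Its argument "targets" is a list of rows, each a list of 3 entries, a list of its own where there are three numbers: the turn, a rotation vector about the world's x, y, z in rad, then the shift along the world's x, y, z in mm, then the closure, from 0 (fully open) to 1 (shut). In form: [[[wx, wy, wz], [tx, ty, tz], fingers], ...]. A call has 1 to 8 rows; each row shifts and turns the commanded pose from where the row before left it; what a row does not reach is not made up. A row lasts 1/10 s, in which the tool goes at most 50 mm and 8.59 degrees, less where a joint would pass 70% of its speed; a pose out of reach is approached as far as the arm can. A call with a gripper value outside its range is refused whole. The fingers move at their own pace and stop on an object; "squeeze" is the grip in N (left out, the last holds). Time passes only in rows, so rows that do not move let the fingers close. It gives the time, the measured TCP pose, the force and the opening at its end, in the units of the state.
- get_state(): the state, without advancing time (a new reading comes with each control period).
- grab_frame(name): name is "scene" or "top" or "wrist"; returns (picture, depth): 420x560x3 uint8, red, green, blue; 420x560 float32, m along the optical axis (not along the pixel's ray), 0 where there is no reading.
- camera_params(name): a dict with "mtx" (3x3 intrinsics, pixels), "eye" and "orientation" of the camera in the world. Camera axes: x right, y down, z forward; pixel columns grow to the right and rows downward; lengths in m; the calibration is good to about 2 mm. A picture is of the moment at which its call begins: read the wrist's pose just before it. camera_params takes no time and is no camera call; for the wrist camera it gives the pose at the moment of the call.
- job_done(): hands the job in, once; it reports no verdict.
The state is a dict: "t": time; "q": joint angles; "qd": joint speeds; "joint_efforts": joint torques, N m; "eef_pos": TCP position; "ee_rot": TCP orientation; "force": force on the tool from outside, world axes, zero at the start; "moment": the same for the moment, N m; "width": finger opening in m.
Only numpy, scipy, OpenCV 4.12 (cv2) and the standard library are available. Lean on these libraries where they do the work, as an engineer would, in place of code of your own. Each camera call takes 0.05 s, during which the arm holds its last target.

## Working session

There is one attempt and no reset: what is moved stays moved. The work goes in short steps, Python scripts to look and compute and a tool call to move; the robot and the scene stay as the last step left them, time stands still between calls to the robot, and variables do not carry over. Pictures are saved under pics/ and viewed, and the job is handed in when it is done.

Besides the shell and the picture viewer there is one more tool, called after "Emit:" in YAML: its name, and indented under it one key for each argument. arm_command: Moves the arm, as the interface text tells. Its arguments: {"type":"object","properties":{"targets":{"type":"array"},"squeeze":{"type":"number"}},"required":["targets"]}

```bash
ls; mkdir -p pics; python3 - <<'E'
from station import *
import cv2, numpy as np
print(get_state())
for n in ["scene","top","wrist"]:
    p=camera_params(n); print(n,p)
    im,d=grab_frame(n); cv2.imwrite(f"pics/{n}0.png",im[:,:,::-1]); np.save(f"pics/{n}0.npy",d)
E
```

```text
pics
{'t': 0.0, 'q': array([ 1.42209573e+00,  3.59382161e-01,  1.10618140e-02, -3.56697135e-04,
       -1.22408519e+00, -2.88044344e-01]), 'qd': array([ 4.71133338e-04, -1.02634656e-03, -1.82901995e-03,  7.64790319e-05,
       -1.57120848e-03, -5.40419905e-05]), 'joint_efforts': array([-3.23967433e-04, -5.82719386e+01,  2.93048698e+01,  6.99651048e+00,
        6.95231327e-03, -1.63349623e-04]), 'eef_pos': array([0.28547137, 0.61144896, 0.4037256 ]), 'ee_rot': array([ 3.13995447e+00, -1.35683985e-04, -4.36866311e-01]), 'force': array([ 0.04963879, -1.39496069, -0.1420441 ]), 'moment': array([ 0.02285045, -0.03422299,  0.00461747]), 'width': 0.0873885912472806}
scene {'mtx': array([[425.32396866,   0.        , 277.28669656],
       [  0.        , 425.32396866, 206.37927423],
       [  0.        ,   0.        ,   1.        ]]), 'eye': array([0.8845831 , 0.35340257, 0.8137266 ]), 'orientation': array([-2.56065141,  0.01113073,  2.44782299])}
top {'mtx': array([[451.61268493,   0.        , 276.52373275],
       [  0.        , 451.61268493, 208.38727966],
       [  0.        ,   0.        ,   1.        ]]), 'eye': array([ 0.41488212, -0.0369459 ,  1.11973068]), 'orientation': array([-2.98685456e+00, -1.83223360e-03, -1.58123080e+00])}
wrist {'mtx': array([[355.65706722,   0.        , 282.20838154],
       [  0.        , 355.65706722, 203.66288839],
       [  0.        ,   0.        ,   1.        ]]), 'eye': array([0.35165328, 0.58259222, 0.38338052]), 'orientation': array([ 2.86763486, -0.00339485, -2.00793799])}
```

View pics/scene0.png

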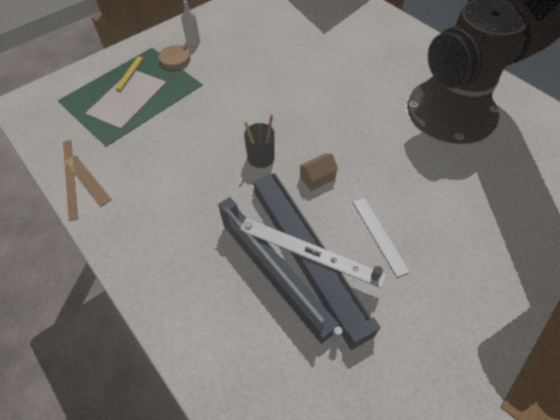

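View pics/top0.png

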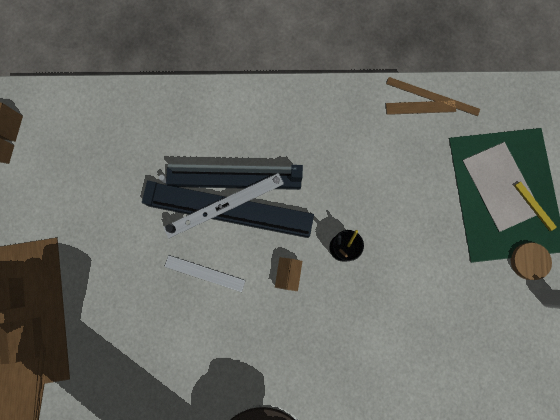

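View pics/wrist0.png

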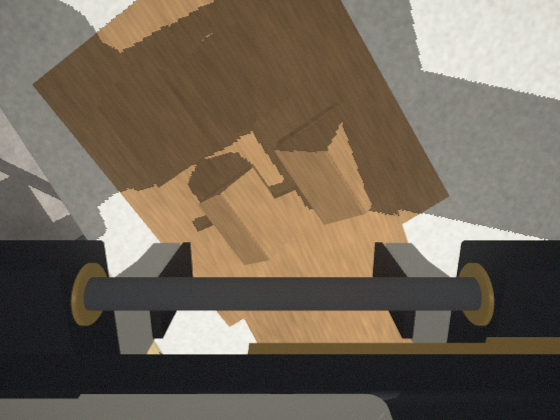

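The top view shows the cill from (148,190) to (312,225), the pivot near (277,181), the slot and pin near (222,206) and the knob near (171,229). The house, rule and cup lie below and to the right. Next I zoom in.

```bash
cat > h.py <<'E'
import numpy as np, cv2
from scipy.spatial.transform import Rotation as Ro
def cam(p): return np.array(p['mtx']),np.array(p['eye']),Ro.from_euler('xyz',p['orientation']).as_matrix()
def ray(p,u,v,z):
    K,e,R=cam(p); d=R@np.linalg.inv(K)@np.array([u,v,1.]); return e+d*(z-e[2])/d[2]
def proj(p,X):
    K,e,R=cam(p); c=K@(R.T@(np.asarray(X)-e)); return c[:2]/c[2]
def cloud(p,d):
    K,e,R=cam(p); v,u=np.mgrid[:d.shape[0],:d.shape[1]]
    c=np.stack([(u-K[0,2])/K[0,0]*d,(v-K[1,2])/K[1,1]*d,d],-1); return c@R.T+e
def crop(im,x0,y0,w,h,s,fn): cv2.imwrite(fn,cv2.resize(im[y0:y0+h,x0:x0+w,::-1],None,fx=s,fy=s,interpolation=cv2.INTER_CUBIC))
E
python3 - <<'E'
from station import *
from h import *
t=cv2.imread('pics/top0.png')[:,:,::-1]; s=cv2.imread('pics/scene0.png')[:,:,::-1]
t=np.clip(t.astype(float)*1.6,0,255).astype('uint8'); s=np.clip(s.astype(float)*1.6,0,255).astype('uint8')
crop(t,135,145,200,150,4,'pics/t1.png'); crop(s,210,170,200,150,4,'pics/s1.png')
for n in ['top','scene']:
    P=cloud(camera_params(n),np.load(f'pics/{n}0.npy'))
    pts={'top':[(171,229),(222,206),(277,181),(205,214),(300,100),(290,225),(160,190)],'scene':[(377,272),(313,252),(248,226),(340,100),(340,305)]}[n]
    for u,v in pts: print(n,u,v,P[v,u].round(4))
E
```

```text
top 171 229 [0.5311 0.2036 0.0815]
top 222 206 [0.5881 0.0896 0.0543]
top 277 181 [ 0.6475 -0.0425  0.0558]
top 205 214 [0.571  0.1318 0.042 ]
top 300 100 [ 0.8757 -0.1051 -0.002 ]
top 290 225 [ 0.5416 -0.0724  0.0472]
top 160 190 [0.6302 0.2409 0.0461]
scene 377 272 [0.5375 0.2121 0.0868]
scene 313 252 [0.5903 0.0967 0.0616]
scene 248 226 [ 0.6504 -0.0361  0.0562]
scene 340 100 [ 0.1963 -0.2203 -0.0005]
scene 340 305 [0.6205 0.2059 0.0464]
```

View pics/t1.png

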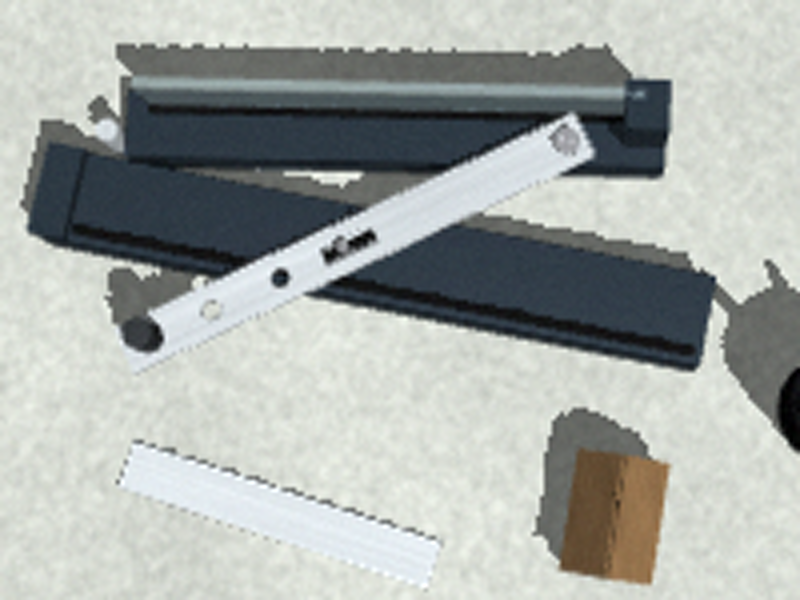

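View pics/s1.png

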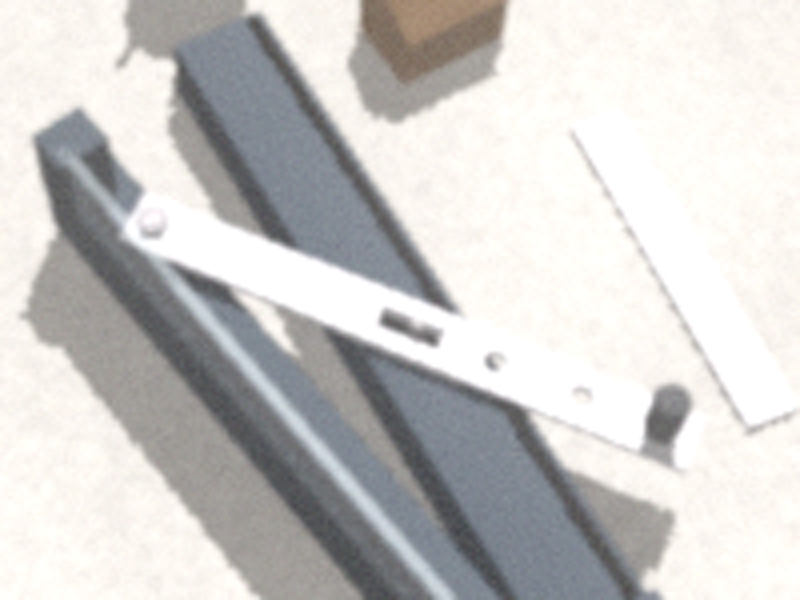

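The pivot, three holes, knob and cill edges are clear in both crops. The pin is visible inside the slot, near (340,243) in t1 and (418,331) in s1. I'll zoom in on it and compute the points.

```bash
python3 - <<'E'
from station import *
from h import *
T=camera_params('top');S=camera_params('scene')
t=cv2.imread('pics/top0.png')[:,:,::-1]; s=cv2.imread('pics/scene0.png')[:,:,::-1]
a=cv2.resize(t[192:222,195:247],None,fx=15,fy=15,interpolation=cv2.INTER_NEAREST)
b=cv2.resize(s[238:268,290:342],None,fx=15,fy=15,interpolation=cv2.INTER_NEAREST)
a=a[:,:,::-1];b=b[:,:,::-1]
cv2.imwrite('pics/z.png',np.vstack([a,b])[:, :780] if True else 0)
f=lambda x,y,ox,oy:((x+.5)/4-.5+ox,(y+.5)/4-.5+oy)
def tp(x,y,z):return ray(T,*f(x,y,135,145),z)
def sp(x,y,z):return ray(S,*f(x,y,210,170),z)
for n,a,b,z in [('pivot',(566,139),(152,222),.056),('slot',(349,246),(411,327),.053),('mid',(281,277),(497,361),.053),('last',(211,309),(583,394),.053),('knobtop',(142,333),(673,397),.087)]:
    A=tp(*a,z);B=sp(*b,z);print(n,A[:2].round(4),B[:2].round(4))
print('cill corner out -y',tp(714,277,.045),'out edge +y', tp(85,150,.045),'jambtop corners',tp(50,145,.056),tp(28,232,.056), tp(66,243,.056))
print('scene bar -y end',sp(180,50,.045),sp(255,17,.045))
E
```

```text
pivot [ 0.6515 -0.0404] [ 0.6497 -0.0384]
slot [0.588 0.09 ] [0.5869 0.0919]
mid [0.5697 0.1304] [0.5671 0.1331]
last [0.5509 0.1717] [0.5475 0.1729]
knobtop [0.5331 0.2044] [0.5317 0.2089]
cill corner out -y [ 0.56824834 -0.12852263  0.045     ] out edge +y [0.65003815 0.25174865 0.045     ] jambtop corners [0.65091464 0.2699245  0.056     ] [0.5979694 0.2812591 0.056    ] [0.59108568 0.25837728 0.056     ]
scene bar -y end [ 0.5656544  -0.12312135  0.045     ] [ 0.51862783 -0.11391992  0.045     ]
```

View pics/z.png

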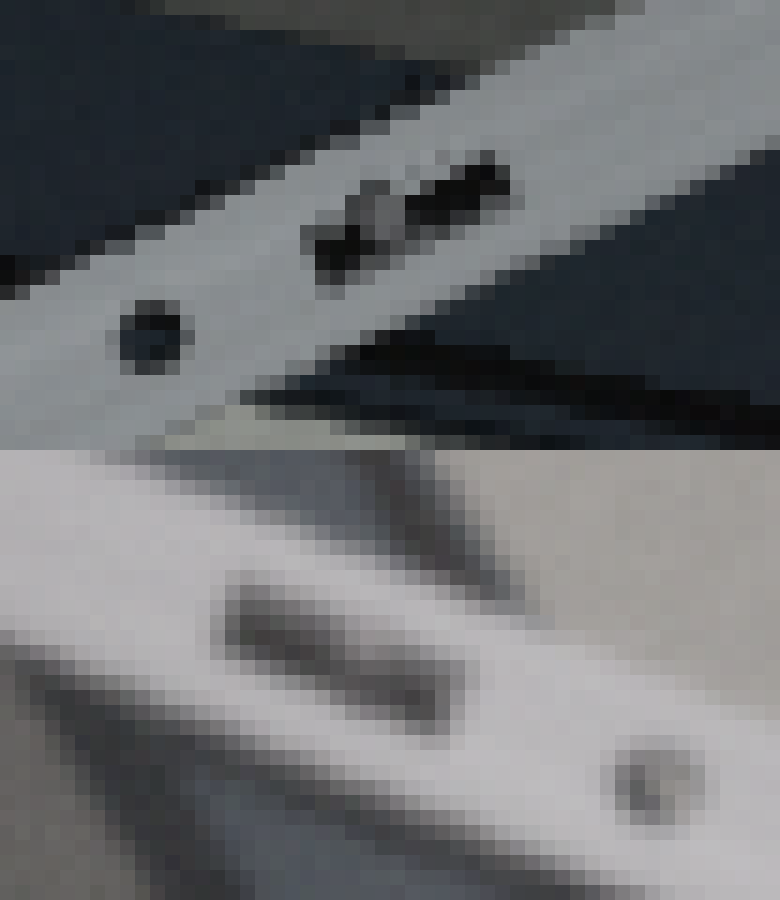

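The pin top sits at about (219.8,205.6) in the top image and about (314,251) in the scene image. It shows as a grey blob in the slot, a little towards the knob from the middle. Now I build the geometry.

```bash
cat > geo.py <<'E'
from h import *
from scipy.optimize import brentq
O=np.array([.588,.0765]); a=-.212
cx=np.array([np.cos(a),np.sin(a)]); cy=np.array([-cx[1],cx[0]])
PL=O-.004*cx+.015*cy; px=.6*cx-.8*cy; py=np.array([-px[1],px[0]])
H=O+.036*cx+.165*cy
def P(th): f=np.arctan2(-cy[1],-cy[0])+th; return H+.27*np.array([np.cos(f),np.sin(f)])
def final(pin): return brentq(lambda t:np.linalg.norm(P(t)-pin)-.235,.4,1.3)
def knob(th,pin,r=.275,):
    d=(pin-P(th));d/=np.linalg.norm(d); return P(th)+r*d, np.arctan2(d[1],d[0])
E
python3 - <<'E'
from station import *
from geo import *
T=camera_params('top');S=camera_params('scene')
A=ray(T,219.8,205.6,.062);B=ray(S,314.3,250.8,.062);print('pin',A,B)
for p in (A,B): d=p[:2]-PL; print('in plate',d@px,d@py)
print('plate',PL,'H',H)
for s in (-.011,-.006,0,.006,.011):
    pin=PL+s*px; th=final(pin); k,y=knob(th,pin); print(s,pin.round(4),'th',round(th,3),'knob',k.round(4),'yaw tool',round(y-np.pi,3))
pin=PL-.004*px
for th in np.linspace(.18,.8,8): k,y=knob(th,pin);print(th.round(3),P(th).round(3),k.round(4),round(y-np.pi,3),np.linalg.norm(P(th)-pin).round(4))
for n,u,v,z in [('house',288,275,.06),('cup',346,245,.085),('rule',205,272,.005)]: print(n,ray(T,u,v,z))
E
```

```text
pin [0.58790044 0.09387681 0.062     ] [0.58667271 0.09653919 0.062     ]
in plate -0.0014256758087782579 0.0013771542650663916
in plate -0.004357495537616863 0.0013754549355104112
plate [0.58724578 0.09200584] H [0.6579126  0.23023103]
-0.011 [0.5826 0.102 ] th 0.734 knob [0.5469 0.12  ] yaw tool -0.467
-0.006 [0.5847 0.0975] th 0.759 knob [0.5484 0.1141] yaw tool -0.429
0 [0.5872 0.092 ] th 0.789 knob [0.5502 0.107 ] yaw tool -0.384
0.006 [0.5898 0.0866] th 0.816 knob [0.5521 0.0999] yaw tool -0.341
0.011 [0.5918 0.082 ] th 0.837 knob [0.5537 0.094 ] yaw tool -0.306
0.18 [ 0.649 -0.04 ] [0.5321 0.2092] -1.131 0.1495
0.269 [ 0.673 -0.039] [0.5235 0.1913] -0.995 0.1609
0.357 [ 0.697 -0.037] [0.5201 0.1736] -0.872 0.1732
0.446 [ 0.72  -0.032] [0.521  0.1569] -0.76 0.186
0.534 [ 0.743 -0.026] [0.5255 0.1419] -0.656 0.1992
0.623 [ 0.766 -0.017] [0.5327 0.1288] -0.56 0.2126
0.711 [ 0.787 -0.007] [0.542  0.1178] -0.47 0.2262
0.8 [0.808 0.006] [0.5528 0.1089] -0.385 0.2397
house [ 0.42337377 -0.06562134  0.06      ]
cup [ 0.48976712 -0.1987737   0.085     ]
rule [0.43318034 0.1356183  0.005     ]
```

Emit:
arm_command:
  targets:
    - [[0,0,-0.043],[15.5,-25,-4],0.4]
    - [[0,0,-0.043],[15.5,-25,-4],0.4]
    - [[0,0,-0.043],[15.5,-25,-4],0.4]
    - [[0,0,-0.043],[15.5,-25,-4],0.4]
    - [[0,0,-0.043],[15.5,-25,-4],0.4]
    - [[0,0,-0.043],[15.5,-25,-4],0.4]
    - [[0,0,-0.043],[15.5,-25,-4],0.4]
    - [[0,0,-0.043],[15.5,-25,-4],0.4]
  squeeze: 20

```text
t: 0.95
eef_pos: [0.41, 0.4104, 0.3723]
ee_rot: [3.141, -0.0, -0.782]
force: [0.5, 0.5, 0.1]
width: 0.0525
```

Emit:
arm_command:
  targets:
    - [[0,0,-0.043],[15.5,-25,-4],0.4]
    - [[0,0,-0.043],[15.5,-25,-4],0.4]
    - [[0,0,-0.043],[15.5,-25,-4],0.4]
    - [[0,0,-0.043],[15.5,-25,-4],0.4]
    - [[0,0,-0.043],[15.5,-25,-4],0.4]
    - [[0,0,-0.043],[15.5,-25,-4],0.4]
    - [[0,0,-0.043],[15.5,-25,-4],0.4]
    - [[0,0,-0.043],[15.5,-25,-4],0.4]

```text
t: 1.75
eef_pos: [0.534, 0.2105, 0.3404]
ee_rot: [3.141, 0.0, -1.127]
force: [0.4, 0.2, -0.1]
width: 0.0526
```

```bash
python3 - <<'E'
from station import *
from h import *
s=get_state();print(s['eef_pos'],s['ee_rot'])
p=camera_params('wrist');print(p)
im,d=grab_frame('wrist');np.save('pics/w1d.npy',d)
import pickle;pickle.dump((p,s),open('pics/w1.pkl','wb'))
cv2.imwrite('pics/w1.png',im[:,:,::-1])
E
```

```text
[0.53399182 0.21047828 0.34038234] [ 3.14135912e+00  5.13932670e-06 -1.12653017e+00]
{'mtx': array([[355.65706722,   0.        , 282.20838154],
       [  0.        , 355.65706722, 203.66288839],
       [  0.        ,   0.        ,   1.        ]]), 'eye': array([0.56535746, 0.14656933, 0.31991883]), 'orientation': array([ 2.86858427e+00, -1.43796784e-03, -2.69756284e+00])}
```

View pics/w1.png

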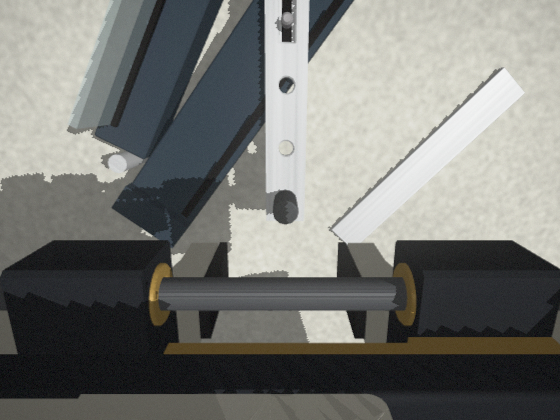

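The wrist view shows the knob at (286,207), hole_last at (287,148), hole_mid at (287,86), the pin top at (288,20) inside the slot, and the hinge cap at (118,162).

```bash
python3 - <<'E'
import pickle
from geo import *
p,s=pickle.load(open('pics/w1.pkl','rb'))
im=cv2.imread('pics/w1.png')[:,:,::-1]
crop(im,245,0,90,110,5,'pics/w1a.png')
im2=cv2.resize(im[110:230,245:335,::-1],None,fx=5,fy=5,interpolation=cv2.INTER_CUBIC);a=cv2.imread('pics/w1a.png')
cv2.imwrite('pics/w1b.png',im2)
cv2.imwrite('pics/w1c.png',np.hstack([a[:550],im2[:550]])[:,:800])
for n,u,v,z in [('knobtop',286,207,.087),('last',287,148,.053),('mid',287,86,.053),('pin',288,20,.062),('hinge',118,162,.05)]:
    print(n,ray(p,u,v,z).round(4))
E
```

```text
knobtop [0.5337 0.2063 0.087 ]
last [0.5482 0.1734 0.053 ]
mid [0.5673 0.1337 0.053 ]
pin [0.5845 0.0967 0.062 ]
hinge [0.6598 0.2386 0.05  ]
```

View pics/w1c.png

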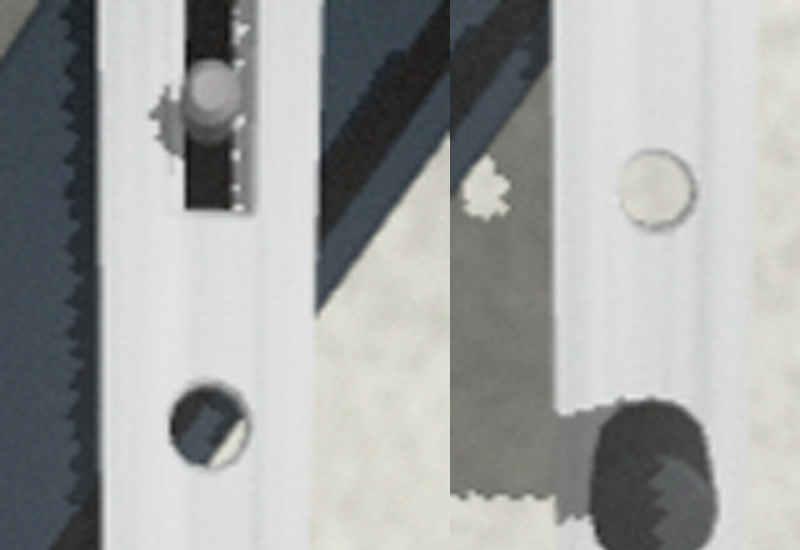

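```bash
python3 - <<'E'
import pickle
from geo import *
p,s=pickle.load(open('pics/w1.pkl','rb'))
R={n:ray(p,u,v,z) for n,u,v,z in [('knobtop',286,210.5,.087),('last',286.2,147.6,.053),('mid',286.7,84.7,.053),('pin',287,17.3,.062)]}
for n in R: print(n,R[n].round(4))
d=R['last']-R['mid'];print(np.linalg.norm(d),np.arctan2(d[1],d[0])-np.pi)
d/=np.linalg.norm(d)
L=R['last'];print('knob from last',L+.04*d,'piv',L-.235*d)
pin=R['pin'][:2];q=pin-PL;print('pin in plate',q@px,q@py)
piv=(L-.235*d)[:2]; print('piv-pin',np.linalg.norm(piv-pin),'piv-H',np.linalg.norm(piv-H), P(.18))
E
```

```text
knobtop [0.5326 0.2086 0.087 ]
last [0.5489 0.1734 0.053 ]
mid [0.5678 0.133  0.053 ]
pin [0.5858 0.0955 0.062 ]
0.04458130845215141 -1.131733022243171
knob from last [0.53187841 0.20957917 0.053     ] piv [ 0.64877866 -0.03933715  0.053     ]
pin in plate -0.003796392553310033 0.00010844191521792675
piv-pin 0.14883797793648024 piv-H 0.2697228786483649 [ 0.64927407 -0.03963074]
```

Emit:
arm_command:
  targets:
    - [[0,0,-0.005],[-2,-1.5,-13],0.4]
    - [[0,0,0],[0,0,-15],0.4]
    - [[0,0,0],[0,0,-15],0.4]
    - [[0,0,0],[0,0,-15],0.4]
    - [[0,0,0],[0,0,-15],0.4]
    - [[0,0,0],[0,0,-15],0.4]
    - [[0,0,0],[0,0,-10],0.4]
    - [[0,0,0],[0,0,-5],0.4]

```text
t: 2.6
eef_pos: [0.5313, 0.21, 0.2366]
ee_rot: [3.14, -0.0, -1.13]
force: [0.2, 0.5, 0.7]
width: 0.0528
```

Emit:
arm_command:
  targets:
    - [[0,0,0],[0,0,0],0.6]
    - [[0,0,0],[0,0,0],0.7]
    - [[0,0,0],[0,0,0],0.75]
    - [[0,0,0],[0,0,0],0.8]
    - [[0,0,0],[0,0,0],0.85]
    - [[0,0,0],[0,0,0],0.9]
    - [[0,0,0],[0,0,0],1]
    - [[0,0,0],[0,0,0],1]
  squeeze: 20

```text
t: 3.4
eef_pos: [0.5317, 0.2102, 0.2381]
ee_rot: [-3.141, 0.0, -1.13]
force: [-1.4, 1.1, 5.4]
width: 0.0173
```

The knob is gripped. Next I plan the lift as a rotation about the pivot and work out the TCP steps.

```bash
cat >> geo.py <<'E'
PIN=np.array([.5857,.0955]); TZ=.189
def pose(th,al,pin=PIN,dyaw=0,piv=None):
    p=P(th) if piv is None else piv
    d=pin-p; y=np.arctan2(d[1],d[0])+dyaw
    # stay frame: x along bar lifted by al
    Rs=Ro.from_euler('z',y)*Ro.from_euler('y',-al)
    pos=np.r_[p,.048]+Rs.apply([.275,0,TZ])
    return pos,Rs   # tool rot = Rs * const
def rows(seq):
    for (p0,r0),(p1,r1) in zip(seq[:-1],seq[1:]):
        w=(r1*r0.inv()).as_rotvec(); print(w.round(3).tolist(),((p1-p0)*1000).round(1).tolist())
E
python3 - <<'E'
from station import *
from geo import *
th0=.178
s=get_state();print(s['eef_pos'],s['ee_rot'],pose(th0,0)[0])
seq=[pose(th0,a) for a in np.linspace(0,.16,9)]; rows(seq); print(seq[-1][0])
E
```

```text
[0.53165549 0.21018763 0.23805747] [-3.14103646e+00  3.35037833e-05 -1.12964849e+00] [0.53246863 0.20960039 0.237     ]
[0.018, 0.008, 0.0] [1.6, -3.5, 5.5]
[0.018, 0.008, 0.0] [1.7, -3.6, 5.4]
[0.018, 0.008, 0.0] [1.7, -3.7, 5.3]
[0.018, 0.008, -0.0] [1.8, -3.8, 5.2]
[0.018, 0.008, 0.0] [1.8, -3.9, 5.1]
[0.018, 0.008, -0.0] [1.8, -4.0, 5.1]
[0.018, 0.008, -0.0] [1.9, -4.0, 5.0]
[0.018, 0.008, 0.0] [1.9, -4.1, 4.9]
[0.54668418 0.17912963 0.27839846]
```

Emit:
arm_command:
  targets:
    - [[0.009,0.004,0],[0.8,-1.8,2.7],1]
    - [[0.009,0.004,0],[0.8,-1.8,2.7],1]
    - [[0.009,0.004,0],[0.8,-1.8,2.7],1]
    - [[0.009,0.004,0],[0.8,-1.8,2.7],1]
    - [[0.009,0.004,0],[0.8,-1.8,2.7],1]
    - [[0.009,0.004,0],[0.9,-1.8,2.7],1]
    - [[0.009,0.004,0],[0.9,-1.9,2.6],1]
    - [[0.009,0.004,0],[0.9,-1.9,2.6],1]

```text
t: 4.2
eef_pos: [0.5383, 0.1953, 0.2593]
ee_rot: [-3.14, 0.08, -1.13]
force: [-1.5, 2.0, -2.6]
width: 0.0175
```

Emit:
arm_command:
  targets:
    - [[0.009,0.004,0],[0.9,-1.9,2.6],1]
    - [[0.009,0.004,0],[0.9,-1.9,2.6],1]
    - [[0.009,0.004,0],[0.9,-2,2.5],1]
    - [[0.009,0.004,0],[0.9,-2,2.5],1]
    - [[0.009,0.004,0],[0.9,-2,2.5],1]
    - [[0.009,0.004,0],[0.9,-2,2.5],1]
    - [[0.009,0.004,0],[0.9,-2,2.5],1]
    - [[0.009,0.004,0],[0.9,-2,2.5],1]

```text
t: 5.0
eef_pos: [0.5456, 0.1794, 0.2794]
ee_rot: [-3.138, 0.158, -1.13]
force: [0.6, 0.6, -1.0]
width: 0.0173
```

```bash
python3 - <<'E'
from station import *
from h import *
import pickle
s=get_state();print(s['eef_pos'],s['ee_rot'],s['force'],s['moment'],s['width'])
p=camera_params('wrist')
im,d=grab_frame('wrist');pickle.dump((p,s),open('pics/w2.pkl','wb'))
cv2.imwrite('pics/w2.png',im[:,:,::-1])
im,d=grab_frame('scene');crop(im,210,150,200,150,3,'pics/s2.png')
E
```

```text
[0.54556003 0.1793759  0.27943216] [-3.13812672  0.15814548 -1.12956114] [ 0.64441046  0.58447285 -1.01097175] [-0.25725478 -0.23682733  0.02429792] 0.017275606120588646
```

View pics/w2.png

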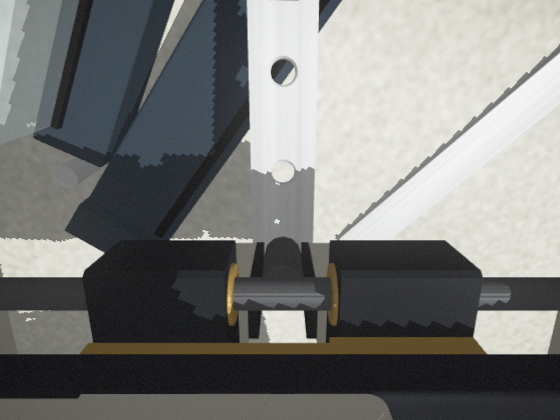

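View pics/s2.png

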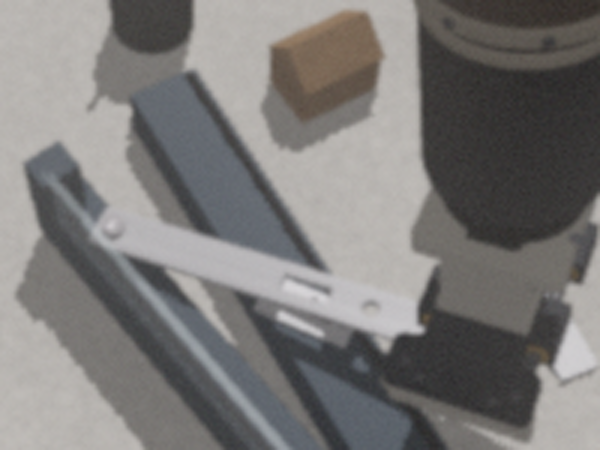

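The stay is lifted clear. The scene view shows it above the plate with daylight underneath, and in the wrist view hole_last is at (283,171) and the bar is straight. Next I plan the sweep.

```bash
python3 - <<'E'
from geo import *
tf=final(PIN);print(tf,pose(tf,.16)[0],pose(tf,0)[0],knob(tf,PIN))
ths=np.linspace(.178,tf,6); seq=[pose(t,.16) for t in ths]
for (p0,r0),(p1,r1) in zip(seq[:-1],seq[1:]):
    print(((r1*r0.inv()).as_rotvec()/8).round(4).tolist(),((p1-p0)*1000/8).round(2).tolist(), p1.round(4), (r1*Ro.from_euler('x',np.pi)*Ro.from_euler('z',np.pi)).as_euler('xyz').round(3))
E
```

```text
0.770412160331469 [0.579859   0.09805747 0.27839846] [0.54905839 0.11154345 0.237     ] (array([0.54905839, 0.11154345]), np.float64(2.7288901919639654))
[-0.0, 0.0, 0.0224] [-0.67, -2.61, -0.0] [0.5413 0.1583 0.2784] [ 3.142  0.16  -0.955]
[0.0, 0.0, 0.0197] [0.3, -2.47, 0.0] [0.5437 0.1385 0.2784] [ 3.142  0.16  -0.797]
[0.0, -0.0, 0.0176] [1.04, -2.13, -0.0] [0.5521 0.1214 0.2784] [-3.142  0.16  -0.657]
[-0.0, 0.0, 0.0159] [1.57, -1.7, 0.0] [0.5646 0.1079 0.2784] [-3.142  0.16  -0.53 ]
[0.0, -0.0, 0.0146] [1.91, -1.23, -0.0] [0.5799 0.0981 0.2784] [ 3.142  0.16  -0.413]
```

Emit:
arm_command:
  targets:
    - [[0,0,0.0224],[-1.0,-2.6,0],1]
    - [[0,0,0.0224],[-0.9,-2.6,0],1]
    - [[0,0,0.0224],[-0.8,-2.6,0],1]
    - [[0,0,0.0224],[-0.7,-2.6,0],1]
    - [[0,0,0.0224],[-0.6,-2.6,0],1]
    - [[0,0,0.0224],[-0.5,-2.6,0],1]
    - [[0,0,0.0224],[-0.4,-2.6,0],1]
    - [[0,0,0.0224],[-0.3,-2.6,0],1]

```text
t: 5.9
eef_pos: [0.5402, 0.1586, 0.2792]
ee_rot: [-3.138, 0.158, -0.948]
force: [-1.9, 1.5, -1.7]
width: 0.0176
```

Emit:
arm_command:
  targets:
    - [[0,0,0.02],[-0.1,-2.5,0],1]
    - [[0,0,0.02],[0,-2.5,0],1]
    - [[0,0,0.02],[0.1,-2.5,0],1]
    - [[0,0,0.02],[0.2,-2.5,0],1]
    - [[0,0,0.019],[0.3,-2.5,0],1]
    - [[0,0,0.019],[0.5,-2.4,0],1]
    - [[0,0,0.019],[0.6,-2.4,0],1]
    - [[0,0,0.019],[0.7,-2.4,0],1]

```text
t: 6.7
eef_pos: [0.5426, 0.139, 0.2792]
ee_rot: [-3.138, 0.158, -0.793]
force: [-2.4, -0.3, -0.9]
width: 0.0174
```

Emit:
arm_command:
  targets:
    - [[0,0,0.018],[0.8,-2.3,0],1]
    - [[0,0,0.018],[0.9,-2.2,0],1]
    - [[0,0,0.018],[0.9,-2.2,0],1]
    - [[0,0,0.018],[1,-2.1,0],1]
    - [[0,0,0.017],[1.1,-2.1,0],1]
    - [[0,0,0.017],[1.1,-2.1,0],1]
    - [[0,0,0.017],[1.2,-2,0],1]
    - [[0,0,0.017],[1.3,-2,0],1]

```text
t: 7.5
eef_pos: [0.5509, 0.122, 0.2792]
ee_rot: [-3.138, 0.158, -0.653]
force: [-2.0, 0.8, -0.7]
width: 0.0176
```

```bash
python3 - <<'E'
from station import *
from h import *
import pickle
s=get_state();print(s['eef_pos'],s['ee_rot'],s['force'],s['moment'],s['width'])
p=camera_params('wrist')
im,d=grab_frame('wrist');pickle.dump((p,s),open('pics/w3.pkl','wb'))
cv2.imwrite('pics/w3.png',im[:,:,::-1])
E
```

```text
[0.55094456 0.12201741 0.2792369 ] [-3.13809466  0.15756348 -0.65287447] [-2.03901769  0.83858407 -0.74752874] [0.06400168 0.12855103 0.02159663] 0.017620753532596428
```

View pics/w3.png

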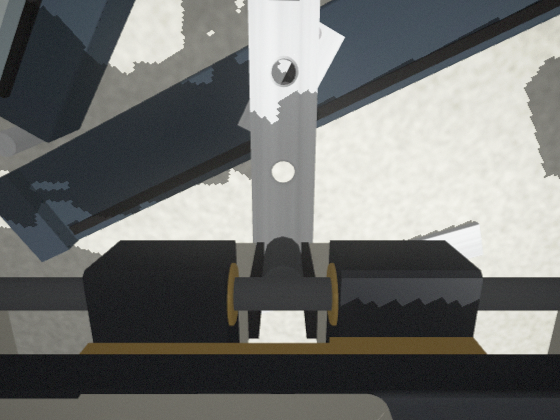

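The sash follows. The pin plate now shows under hole_mid (near 285,72) and hole_last is at (283,172). I continue.

Emit:
arm_command:
  targets:
    - [[0,0,0.016],[1.4,-1.9,0],1]
    - [[0,0,0.016],[1.5,-1.8,0],1]
    - [[0,0,0.016],[1.5,-1.8,0],1]
    - [[0,0,0.016],[1.6,-1.7,0],1]
    - [[0,0,0.016],[1.6,-1.7,0],1]
    - [[0,0,0.016],[1.6,-1.6,0],1]
    - [[0,0,0.016],[1.7,-1.6,0],1]
    - [[0,0,0.016],[1.7,-1.5,0],1]

```text
t: 8.35
eef_pos: [0.5636, 0.1084, 0.2792]
ee_rot: [-3.138, 0.158, -0.525]
force: [-1.9, 0.3, -1.4]
width: 0.0175
```

Emit:
arm_command:
  targets:
    - [[0,0,0.0146],[1.8,-1.4,0],1]
    - [[0,0,0.0146],[1.8,-1.4,0],1]
    - [[0,0,0.0146],[1.9,-1.3,0],1]
    - [[0,0,0.0146],[1.9,-1.2,0],1]
    - [[0,0,0.0146],[2,-1.2,0],1]
    - [[0,0,0.0146],[2,-1.1,0],1]
    - [[0,0,0.0146],[2,-1.1,0],1]
    - [[0,0,0.0146],[2,-1.1,0],1]

```text
t: 9.15
eef_pos: [0.579, 0.0987, 0.2792]
ee_rot: [-3.138, 0.158, -0.408]
force: [-2.4, 1.0, -0.7]
width: 0.0174
```

```bash
python3 - <<'E'
from station import *
from h import *
import pickle
s=get_state();print(s['eef_pos'],s['ee_rot'],s['force'],s['moment'],s['width'])
p=camera_params('wrist')
im,d=grab_frame('wrist');pickle.dump((p,s),open('pics/w4.pkl','wb'))
cv2.imwrite('pics/w4.png',im[:,:,::-1])
crop(im,235,0,100,200,4,'pics/w4c.png')
im,d=grab_frame('scene');cv2.imwrite('pics/s4.png',im[:,:,::-1])
im,d=grab_frame('top');cv2.imwrite('pics/t4.png',im[:,:,::-1])
a=cv2.imread('pics/s4.png')[110:310,200:420];b=cv2.imread('pics/t4.png')[90:290,130:350]
cv2.imwrite('pics/st4.png',np.vstack([cv2.resize(a,(660,600))])[:600]);cv2.imwrite('pics/tt4.png',cv2.resize(b,(660,600)))
E
```

```text
[0.57900265 0.09868122 0.27923366] [-3.13804845  0.15759836 -0.40829884] [-2.42484998  0.97884881 -0.73125046] [-0.00826935  0.07790649  0.01635889] 0.017405903196775447
```

View pics/w4.png

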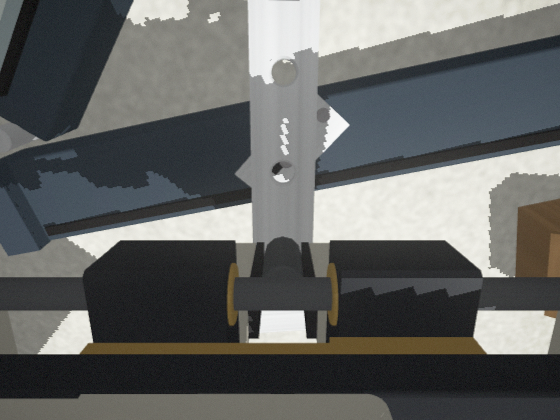

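View pics/st4.png

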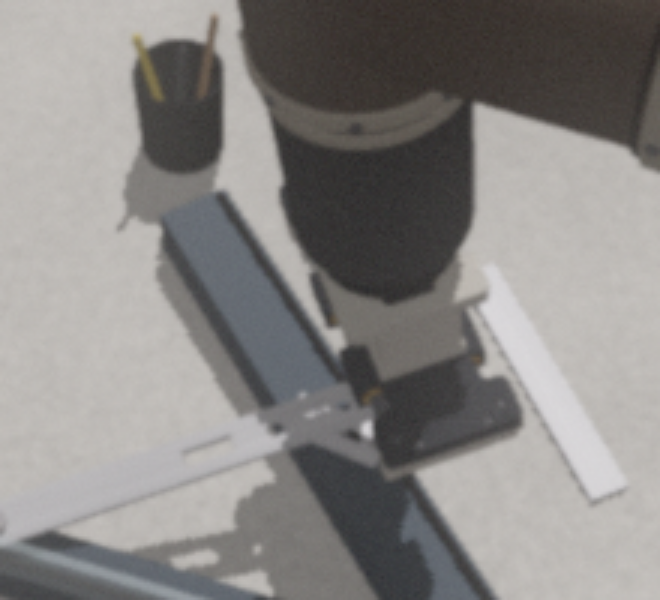

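```bash
python3 - <<'E'
import pickle
from geo import *
p,s=pickle.load(open('pics/w4.pkl','rb'))
im=cv2.imread('pics/w4.png')[:,:,::-1]
g=np.clip(im.astype(float)*1.3,0,255).astype('uint8')
crop(g,225,90,130,100,6,'pics/w4c.png')
print('pin top expected px',proj(p,[*PIN,.062]),'pin base',proj(p,[*PIN,.048]))
al=.158
for u,v in [(283.5,172)]:
    t=ray(p,u,v,.048+.235*np.sin(al)+.005*np.cos(al)); print('hole top now',t)
K,yw=knob(final(PIN),PIN,.235*np.cos(al)-.005*np.sin(al)); print('expected hole top if on line',K,yw-np.pi)
for nm,(x,y) in {'c1':(.033,.015),'c2':(.033,-.015),'c3':(-.033,.015),'c4':(-.033,-.015)}.items():
    q=PL+x*px+y*py; print(nm,proj(p,[*q,.048]).round(1))
E
```

```text
pin top expected px [286.93769224 162.52600631] pin base [286.68501947 154.97683286]
hole top now [0.59059609 0.09548029 0.08991343]
expected hole top if on line [0.58910207 0.09401041] -0.4127024616258277
c1 [312.   87.8]
c2 [350.7 125.1]
c3 [235.2 174.1]
c4 [273.1 204.6]
```

View pics/w4c.png

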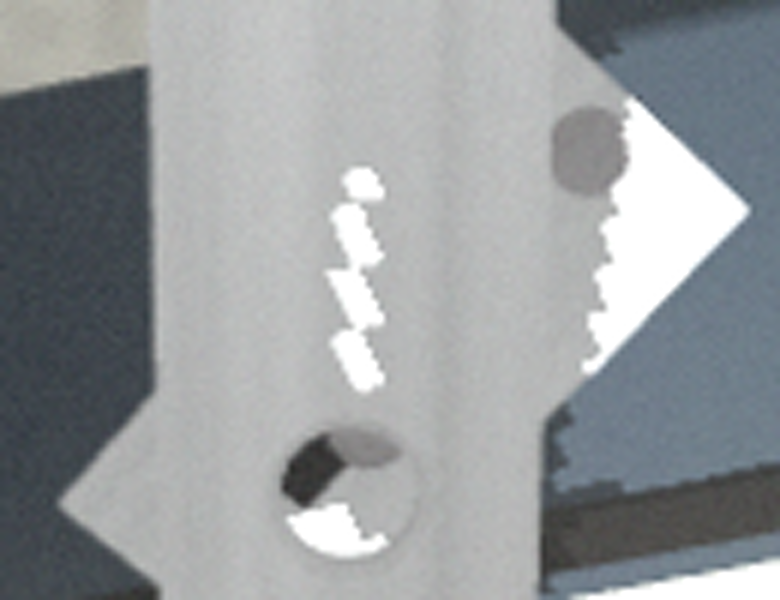

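The plate corners match the prediction to within 1 px, at (350,125) and (235,174). The pin's edge shows in the upper part of hole_last, right of its centre by about 2 mm across. I correct for that, lower partway with the hole still above the pin, and look again.

```bash
python3 - <<'E'
from geo import *
tf=final(PIN)
A=pose(tf,.158);B=pose(tf,.08,dyaw=.008)
w=(B[1]*A[1].inv()).as_rotvec()/8; print(w.round(4),((B[0]-A[0])*1000/8).round(2),B[0])
E
```

```text
[-0.0039 -0.0089  0.001 ] [-2.07  0.62 -2.44] [0.56287633 0.10323127 0.25837206]
```

Emit:
arm_command:
  targets:
    - [[-0.0039,-0.0089,0.001],[-2.0,0.6,-2.4],1]
    - [[-0.0039,-0.0089,0.001],[-2.0,0.6,-2.4],1]
    - [[-0.0039,-0.0089,0.001],[-2.0,0.6,-2.4],1]
    - [[-0.0039,-0.0089,0.001],[-2.1,0.6,-2.4],1]
    - [[-0.0039,-0.0089,0.001],[-2.1,0.6,-2.4],1]
    - [[-0.0039,-0.0089,0.001],[-2.1,0.6,-2.5],1]
    - [[-0.0039,-0.0089,0.001],[-2.1,0.7,-2.5],1]
    - [[-0.0039,-0.0089,0.001],[-2.2,0.7,-2.5],1]

```text
t: 10.1
eef_pos: [0.5621, 0.1039, 0.2596]
ee_rot: [-3.139, 0.079, -0.401]
force: [2.0, -1.4, -1.7]
width: 0.0175
```

```bash
python3 - <<'E'
from station import *
from geo import *
import pickle
s=get_state();print(s['eef_pos'],s['ee_rot'],s['force'],s['moment'],s['width'])
p=camera_params('wrist')
im,d=grab_frame('wrist');pickle.dump((p,s),open('pics/w5.pkl','wb'))
cv2.imwrite('pics/w5.png',im[:,:,::-1])
g=np.clip(im.astype(float)*1.3,0,255).astype('uint8')
crop(g,225,90,130,100,6,'pics/w5c.png')
print('pin top expected px',proj(p,[*PIN,.062]))
print(p['orientation'],p['eye'])
E
```

```text
[0.56209921 0.10387462 0.25959889] [-3.13854385  0.07887735 -0.40140279] [ 1.99216213 -1.39442257 -1.70215064] [-0.46456986 -0.88182879 -0.05660957] 0.017516125047160797
pin top expected px [283.51447687 170.15331326]
[ 2.78852053e+00  1.13950774e-03 -1.97273836e+00] [0.62770301 0.07813753 0.23344298]
```

View pics/w5c.png

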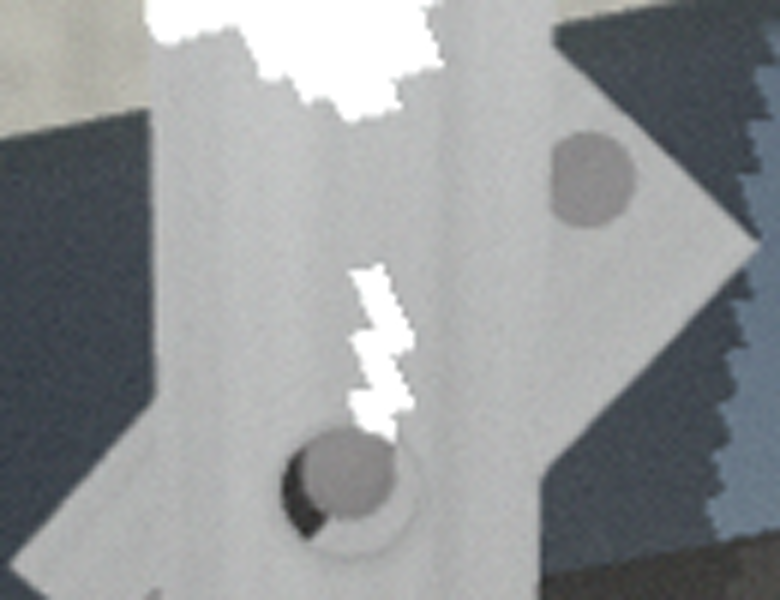

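```bash
python3 - <<'E'
import pickle
from geo import *
p,s=pickle.load(open('pics/w5.pkl','rb'))
al=.079; 
d=np.array([np.cos(2.7403),np.sin(2.7403)]);n=np.array([-d[1],d[0]])
zt=.048+.235*np.sin(al)+.005
pin=ray(p,282.7,168.4,.062)
for dz in (-.0015,0,.0015):
    h=ray(p,282.9,171.6,zt+dz); e=(h-pin)[:2]; print('hole',h.round(4),'pin',pin.round(4),'hole-pin along,across mm',(e@d*1e3).round(2),(e@n*1e3).round(2))
q=pin[:2]-PL;print(q@px,q@py)
A=pose(final(PIN),.079);B=pose(final(PIN),0);print(((B[1]*A[1].inv()).as_rotvec()/16).round(4),((B[0]-A[0])*1000/16).round(2))
tang=P(.771)-P(.77);print('tangent',tang/np.linalg.norm(tang),'d',d)
# hole circle from hough for check
im=cv2.imread('pics/w5.png',0)[140:200,250:320]
print(cv2.HoughCircles(cv2.resize(im,None,fx=4,fy=4,interpolation=cv2.INTER_CUBIC),cv2.HOUGH_GRADIENT,1,10,param1=80,param2=15,minRadius=24,maxRadius=52))
E
```

```text
hole [0.5871 0.0952 0.07  ] pin [0.5867 0.0955 0.062 ] hole-pin along,across mm -0.53 0.09
hole [0.5875 0.0951 0.0715] pin [0.5867 0.0955 0.062 ] hole-pin along,across mm -0.94 0.09
hole [0.5879 0.0949 0.073 ] pin [0.5867 0.0955 0.062 ] hole-pin along,across mm -1.34 0.09
-0.003430084637870891 0.0009586231705727286
[-0.002  -0.0045 -0.    ] [-0.9   0.4  -1.32]
tangent [0.84805094 0.52991472] d [-0.92055684  0.39060863]
[[[132.5 113.5  32.1]
  [120.5 127.5  33.2]]]
```

Across the bar the hole is aligned within 0.1 mm. Along it, the hole should be within about 0.5 mm at entry and about 0.2 mm when flat. I lower slowly and watch the force.

Emit:
arm_command:
  targets:
    - [[-0.002,-0.0045,0],[-0.9,0.4,-1.3],1]
    - [[-0.002,-0.0045,0],[-0.9,0.4,-1.3],1]
    - [[-0.002,-0.0045,0],[-0.9,0.4,-1.3],1]
    - [[-0.002,-0.0045,0],[-0.9,0.4,-1.3],1]
    - [[-0.002,-0.0045,0],[-0.9,0.4,-1.3],1]

```text
t: 10.65
eef_pos: [0.5576, 0.1058, 0.2531]
ee_rot: [-3.139, 0.055, -0.402]
force: [-1.9, 0.2, -2.0]
width: 0.0173
```

Emit:
arm_command:
  targets:
    - [[-0.002,-0.0045,0],[-0.9,0.4,-1.3],1]
    - [[-0.002,-0.0045,0],[-0.9,0.4,-1.3],1]
    - [[-0.002,-0.0045,0],[-0.9,0.4,-1.3],1]

```text
t: 10.95
eef_pos: [0.555, 0.107, 0.2492]
ee_rot: [-3.139, 0.04, -0.402]
force: [-1.0, 0.8, -1.4]
width: 0.0175
```

```bash
python3 - <<'E'
from station import *
from geo import *
import pickle
s=get_state();print(s['eef_pos'],s['ee_rot'],s['force'],s['moment'],s['width'])
p=camera_params('wrist')
im,d=grab_frame('wrist');pickle.dump((p,s),open('pics/w6.pkl','wb'))
cv2.imwrite('pics/w6.png',im[:,:,::-1])
g=np.clip(im.astype(float)*1.3,0,255).astype('uint8')
crop(g,225,90,130,100,6,'pics/w6c.png')
E
```

```text
[0.55496464 0.10704072 0.24923143] [-3.13925932  0.0400808  -0.40162759] [-1.02919178  0.77672759 -1.38426345] [ 0.17663304  0.40375708 -0.02423781] 0.017520277004760693
```

View pics/w6c.png

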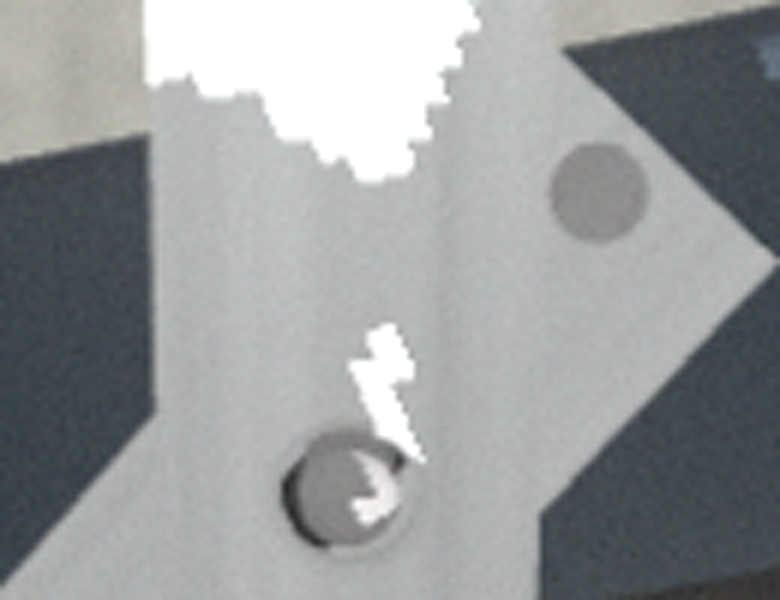

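The pin top at (282,172) is now inside hole_last and the forces are small. I continue down.

Emit:
arm_command:
  targets:
    - [[-0.002,-0.0045,0],[-0.9,0.4,-1.3],1]
    - [[-0.002,-0.0045,0],[-0.9,0.4,-1.3],1]
    - [[-0.002,-0.0045,0],[-0.9,0.4,-1.3],1]
    - [[-0.002,-0.0045,0],[-0.9,0.4,-1.3],1]

```text
t: 11.4
eef_pos: [0.5515, 0.1086, 0.2441]
ee_rot: [-3.139, 0.02, -0.402]
force: [0.5, -0.2, -2.3]
width: 0.0175
```

Emit:
arm_command:
  targets:
    - [[-0.002,-0.0045,0],[-0.9,0.4,-1.3],1]
    - [[-0.002,-0.0045,0],[-0.9,0.4,-1.3],1]
    - [[0,0,0],[0,0,0],1]

```text
t: 11.7
eef_pos: [0.5497, 0.1094, 0.2415]
ee_rot: [-3.14, 0.01, -0.401]
force: [0.8, -0.7, -1.8]
width: 0.0177
```

```bash
python3 - <<'E'
from station import *
from geo import *
s=get_state();print(s['eef_pos'],s['ee_rot'],s['force'],s['moment'],s['width'])
im,d=grab_frame('wrist')
g=np.clip(im.astype(float)*1.3,0,255).astype('uint8')
crop(g,225,90,130,100,6,'pics/w7c.png')
E
```

```text
[0.54968146 0.10942349 0.2415037 ] [-3.1396428   0.01029197 -0.40137152] [ 0.80338063 -0.73928347 -1.81963421] [-0.20027649 -0.3107527  -0.04775456] 0.017700170708481597
```

View pics/w7c.png

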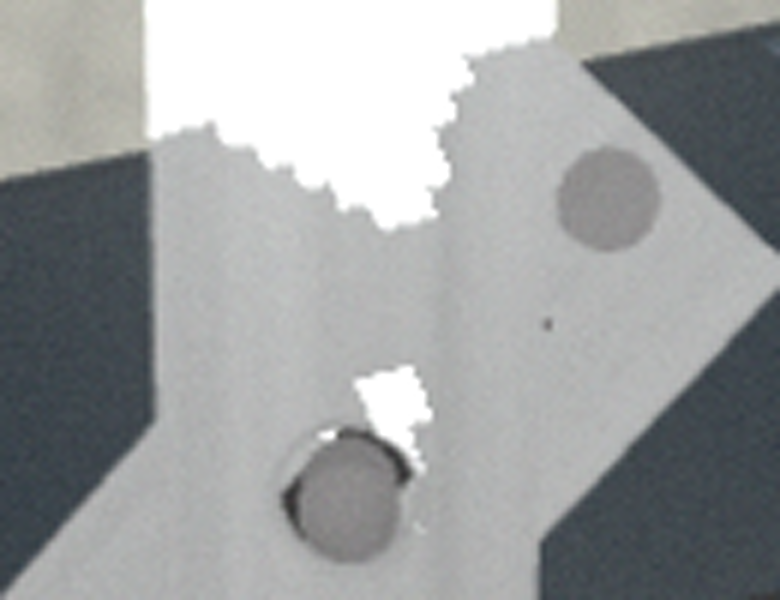

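The pin is well inside and the stay is about 2–3 mm above flat. I make the last gentle steps.

Emit:
arm_command:
  targets:
    - [[-0.002,-0.0045,0],[-0.9,0.4,-1.2],1]
    - [[0,0,0],[0,0,0],1]

```text
t: 11.95
eef_pos: [0.5488, 0.1098, 0.2403]
ee_rot: [-3.14, 0.006, -0.402]
force: [1.1, -0.2, -2.0]
width: 0.0173
```

Emit:
arm_command:
  targets:
    - [[-0.002,-0.0045,0],[-0.8,0.3,-1],1]
    - [[0,0,0],[0,0,0],1]

```text
t: 12.15
eef_pos: [0.5479, 0.1101, 0.2393]
ee_rot: [-3.14, 0.001, -0.402]
force: [1.4, -0.3, -1.0]
width: 0.0175
```

Emit:
arm_command:
  targets:
    - [[0,0,0],[0,0,-0.5],1]
    - [[0,0,0],[0,0,0],1]

```text
t: 12.35
eef_pos: [0.5479, 0.1101, 0.2388]
ee_rot: [-3.14, 0.001, -0.402]
force: [0.7, 0.5, -2.7]
width: 0.0174
```

Emit:
arm_command:
  targets:
    - [[0,0,0],[0,0,-0.4],1]
    - [[0,0,0],[0,0,0],1]

```text
t: 12.55
eef_pos: [0.5479, 0.1101, 0.2384]
ee_rot: [-3.14, 0.001, -0.402]
force: [0.2, 0.7, -1.9]
width: 0.0176
```

Within about 0.5 mm of flat. I open slowly, to about 50 mm.

Emit:
arm_command:
  targets:
    - [[0,0,0],[0,0,0],0.75]
    - [[0,0,0],[0,0,0],0.65]
    - [[0,0,0],[0,0,0],0.55]
    - [[0,0,0],[0,0,0],0.45]
    - [[0,0,0],[0,0,0],0.45]
    - [[0,0,0],[0,0,0],0.45]
    - [[0,0,0],[0,0,0],0.45]
    - [[0,0,0],[0,0,0],0.45]

```text
t: 13.35
eef_pos: [0.548, 0.1101, 0.2385]
ee_rot: [-3.14, 0.001, -0.402]
force: [0.1, -0.8, -0.7]
width: 0.0484
```

Emit:
arm_command:
  targets:
    - [[0,0,0],[0,0,6],0.45]
    - [[0,0,0],[0,0,10],0.45]
    - [[0,0,0],[0,0,15],0.45]
    - [[0,0,0],[0,0,20],0.45]
    - [[0,0,0],[0,0,20],0.45]
    - [[0,0,0],[0,0,20],0.45]
    - [[0,0,0],[0,0,9],0.45]
    - [[0,0,0],[0,0,0],0.45]

```text
t: 14.15
eef_pos: [0.5482, 0.1102, 0.3403]
ee_rot: [-3.137, -0.001, -0.402]
force: [0.8, -0.2, -1.0]
width: 0.0485
```

```bash
python3 - <<'E'
from station import *
from geo import *
import pickle
s=get_state();print(s['eef_pos'],s['ee_rot'],s['force'],s['width'])
p=camera_params('wrist');im,d=grab_frame('wrist');pickle.dump((p,s),open('pics/w8.pkl','wb'))
cv2.imwrite('pics/w8.png',im[:,:,::-1]);np.save('pics/w8d.npy',d)
crop(im,225,50,130,100,6,'pics/w8c.png')
im,d=grab_frame('scene');cv2.imwrite('pics/s8.png',im[:,:,::-1])
E
```

```text
[0.54824524 0.11020737 0.34029466] [-3.13724251e+00 -1.10925698e-03 -4.01553363e-01] [ 0.76052443 -0.15186589 -1.02772877] 0.04848899937291808
```

View pics/w8.png

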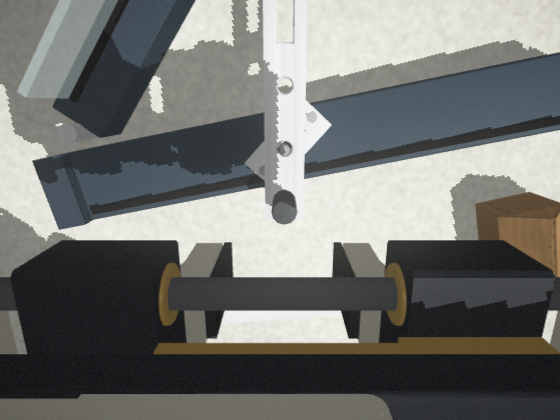

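View pics/w8c.png

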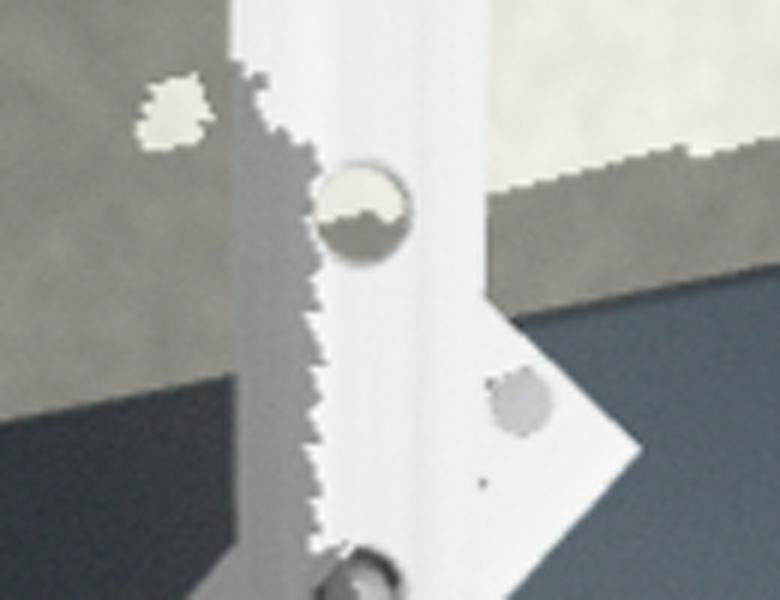

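View pics/s8.png

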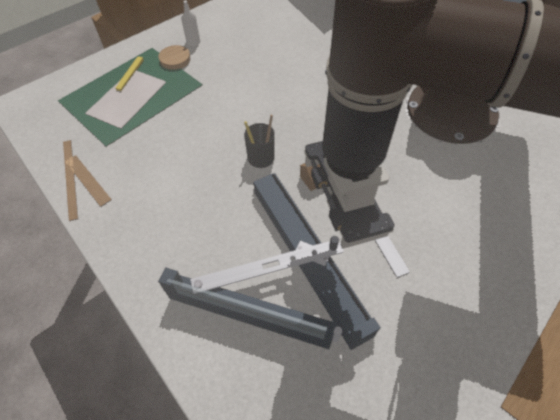

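The pin stands in hole_last at (285,149), the knob is free at (284,207), and house, cup and rule are in place. I check the height numerically.

```bash
python3 - <<'E'
import pickle
from geo import *
p,s=pickle.load(open('pics/w8.pkl','rb'));C=cloud(p,np.load('pics/w8d.npy'))
for u,v in [(285,110),(272,130),(285,130),(298,130),(272,165),(285,168),(298,165),(274,185),(295,185),(285,60),(320,120),(200,150),(440,200)]: 
    print(u,v,np.median(C[v-1:v+2,u-1:u+2].reshape(-1,3),0).round(4))
crop(cv2.imread('pics/w8.png')[:,:,::-1],245,110,80,75,8,'pics/w8d.png')
h=ray(p,285,148.5,.053)[:2]-PL; print('hole in plate',h@px,h@py)
a=cv2.imread('pics/scene0.png').astype(int);b=cv2.imread('pics/s8.png').astype(int)
E
```

```text
285 110 [0.6111 0.0842 0.0524]
272 130 [0.6018 0.0985 0.0529]
285 130 [0.598  0.0897 0.0523]
298 130 [0.5943 0.0809 0.0529]
272 165 [0.5778 0.109  0.0522]
285 168 [0.5719 0.1007 0.0527]
298 165 [0.5701 0.0908 0.0526]
274 185 [0.563  0.1137 0.0528]
295 185 [0.5568 0.0988 0.0525]
285 60 [0.6424 0.0709 0.0525]
320 120 [0.5942 0.0629 0.0472]
200 150 [0.6092 0.1561 0.0447]
440 200 [ 4.793e-01 -1.700e-02 -1.000e-04]
hole in plate -0.0034165480332675664 -0.0003046678996738973
```

View pics/w8d.png

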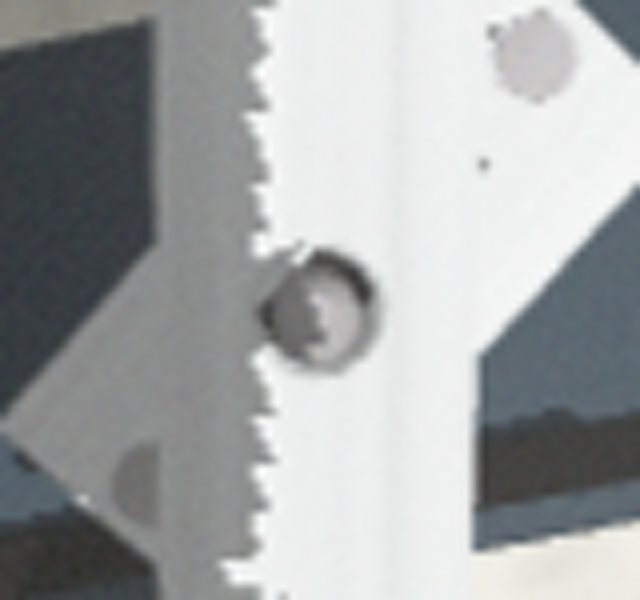

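The bar top is at 52–53 mm all along, so the stay is flat on the plate (plate top at 48 mm, bar 5 mm thick). The hole is at (-3.4, -0.3) mm in the plate's frame, and the robot is clear. I hand in.

```bash
python3 -c "
from station import *
print(job_done())"
```

```text
the job is handed in; nothing more can be done
None
```

The window sample is open wide, with the last hole over the pin, the stay flat on its plate and the knob released. I handed the job in after about 14 s of robot time, and no verdict came back.

- **What I did:** I gripped the knob, tipped the stay up off the pin and swung the sash out with it. Just above the pin I corrected a 2 mm sideways offset of the hole, then lowered the stay slowly, let go and backed off 100 mm.
- **Forces:** the tool force stayed below 3 N during the swing and lowering. It was 5.4 N when the jaws closed on the knob. These are readings at the end of each move.
- **Last checks:**
  - The pin shows in the last hole.
  - The bar's top is level at 52–53 mm above the table.
  - The hole is at about (-3.4, -0.3) mm in the plate's frame, against limits of 12.5 and 3 mm.
- **Bystanders:** the house, rule and cup look unmoved in the pictures. I did not measure their positions again.
- **What disagreed:** the top and scene cameras differed by 2–5 mm, so I steered the fit by the wrist camera. No check failed.

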